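# Line up the sample jars by size at the code reader

### The arm

A 6-joint arm with a two-finger parallel gripper is mounted at the origin on the work surface. World frame = base frame: x ahead of the robot, y to its left, z up, the work surface at z = 0. Lengths are in mm, angles in rad, forces in N, time in s.
With the tool pointing down it reaches from about 325 to 900 mm from the base axis. Payload 6.1 kg.
Tool frame: the origin (TCP) lies midway between the tips of the shut fingers; the grasp point (between the pads) lies 19 mm behind it; z points along the fingers, y is the direction in which the jaws open and shut (so a half turn about z gives the same grasp; the last joint's range is limited). The gripper opens to 87 mm and grips with 3 to 60 N. Pads are 19 mm wide; open, the fingers measure 117 mm over their backs; the gripper's body (75 mm by 190 mm) begins 51 mm behind the grasp point.
Start: joints at [-0.126, 0.22, 1.526, -0, 1.395, -0.126], TCP at [624.993, -0.003, 222.538] pointing down, gripper open.
Joint ranges: [-2.98, 2.98], [-0.91, 2.08], [0.09, 2.57], [-1.24, 4.39], [0.2, 2.65], [-2.68, 2.68]. Speed limits (rad/s): [2.57, 2.57, 3.01, 3.14, 3.14, 3.14].

### API

Orientations are given as a unit quaternion [w, x, y, z].
In Python, from workcell import * gives the robot as it stands. The module is installed in compiled form; this text tells all that it offers. Calls block until the motion is done:
- goto(position, orientation): joint-space move of the TCP to a pose.
- move_linear(position, ori=None, vel=150, threshold=None): straight line of the TCP; ori=None keeps the orientation; vel is the mean speed in mm/s. With threshold (N) it stops when the force on the tool has changed by that much, and returns True; else False.
- move_j(angles): joint-space move.
- release() and close_gripper(force=None): open the fingers fully, or close them until they stop; force is the grip in N (None keeps the last).
- pause(seconds).
- inverse_kinematics(position, orientation): joint angles nearest the present ones, or None.
- read_camera(name): name is "scene" or "side" or "wrist"; returns a dict with "frame" (420x560x3 uint8, red, green, blue), "camera_matrix" (3x3 intrinsics, pixels), "dist" ([k1, k2, p1, p2, k3] as OpenCV has them; the pictures are not rectified), "view" (4x4, takes a point from world to camera coordinates). Camera axes: x right, y down, z forward; pixel columns grow to the right and rows downward; lengths in mm; the calibration is good to about 2 mm. A picture is of the moment at which its call begins. There is no depth.
A pose or a line that the arm cannot do raises IKError and nothing moves.
- hand_in(): hands the job in, once; it reports no verdict.
Readings, each from a call of its own:
- current_clock(): time.
- current_qpos(): joint angles.
- current_qvel(): joint speeds.
- current_joint_torque(): joint torques, N m.
- current_tool_pos(): TCP position.
- current_eef_rot(): TCP orientation.
- current_wrist_force(): force on the tool from outside, world axes, zero at the start.
- current_moment(): the same for the moment, N m.
- current_width(): finger opening in mm.
Only numpy, scipy, OpenCV 4.12 (cv2) and the standard library are available. Lean on these libraries where they do the work, as an engineer would, in place of code of your own. Each camera call takes 0.05 s, during which the arm holds its last target.

### The job

Line the four sample jars up for check-in on the strip, one upright on the centre of each mark, in order of size: the smallest next to the code reader, growing to the largest at the far end. Do not tip a jar over, leave the steel dish where it is, and let go of everything at the end.

Things in the scene. Friction and masses are not known exactly. Their poses are not given: they have to be found in the camera images.
- jar_s_mid (a point): The smallest of four closed, rigid screw-cap sample jars: upright plain cylinder, white body, blank paper band, blue cap as wide as the body; 28 mm diameter, 48 mm high, starts standing loose on the bench (z = 0). All four look alike but for size. This point is the jar's centre, 24 mm above its underside; z is the jar's axis.
- jar_m_mid (a point): The second smallest of four closed, rigid screw-cap sample jars: upright plain cylinder, white body, blank paper band, blue cap as wide as the body; 37 mm diameter, 62 mm high, starts standing loose on the bench (z = 0). All four look alike but for size. This point is the jar's centre, 31 mm above its underside; z is the jar's axis.
- jar_l_mid (a point): The second largest of four closed, rigid screw-cap sample jars: upright plain cylinder, white body, blank paper band, blue cap as wide as the body; 46 mm diameter, 76 mm high, starts standing loose on the bench (z = 0). All four look alike but for size. This point is the jar's centre, 38 mm above its underside; z is the jar's axis.
- jar_xl_mid (a point): The largest of four closed, rigid screw-cap sample jars: upright plain cylinder, white body, blank paper band, blue cap as wide as the body; 55 mm diameter, 90 mm high, starts standing loose on the bench (z = 0). All four look alike but for size. This point is the jar's centre, 45 mm above its underside; z is the jar's axis.
- mark1: One of four identical round black marks, 62 mm across with a light grey rim and a white centre dot, in a straight row 95 mm apart on a fixed flat aluminium strip (110 mm wide, 365 mm long, 8 mm thick). Counting along the row this is number 1; 2 and 3 are the middle ones, 1 and 4 the ends. Origin: centre of the mark on the strip's flat top face, 8 mm above the bench; y points along the row from mark 1 to mark 4. Nothing sticks up: a jar simply stands on it.
- mark2: One of four identical round black marks, 62 mm across with a light grey rim and a white centre dot, in a straight row 95 mm apart on a fixed flat aluminium strip (110 mm wide, 365 mm long, 8 mm thick). Counting along the row this is number 2; 2 and 3 are the middle ones, 1 and 4 the ends. Origin: centre of the mark on the strip's flat top face, 8 mm above the bench; y points along the row from mark 1 to mark 4. Nothing sticks up: a jar simply stands on it.
- mark3: One of four identical round black marks, 62 mm across with a light grey rim and a white centre dot, in a straight row 95 mm apart on a fixed flat aluminium strip (110 mm wide, 365 mm long, 8 mm thick). Counting along the row this is number 3; 2 and 3 are the middle ones, 1 and 4 the ends. Origin: centre of the mark on the strip's flat top face, 8 mm above the bench; y points along the row from mark 1 to mark 4. Nothing sticks up: a jar simply stands on it.
- mark4: One of four identical round black marks, 62 mm across with a light grey rim and a white centre dot, in a straight row 95 mm apart on a fixed flat aluminium strip (110 mm wide, 365 mm long, 8 mm thick). Counting along the row this is number 4; 2 and 3 are the middle ones, 1 and 4 the ends. Origin: centre of the mark on the strip's flat top face, 8 mm above the bench; y points along the row from mark 1 to mark 4. Nothing sticks up: a jar simply stands on it.
- reader: Code reader, fixed to the bench in line with the row of marks, 118 mm beyond an end mark; it may be at either end. Round, 70 mm diameter, 68 mm high, white foot and cap with a dark glass band between. Origin: centre of its underside on the bench.
- dish: Loose round steel dish, 80 mm across, 30 mm high, empty, on the bench 118 mm beyond the other end of the row from the reader. A bystander. Origin: centre of its underside.

How it is judged:
By the outcome, as a careful person would: the job done as asked, in the order asked, and still so for the second after the job is handed in, with the robot touching nothing.
It also fails if it takes over 118 s, if anything falls off the work surface, if the arm or the gripper's body presses on something with over 40 N, if the wrist force passes 120 N, or if a joint passes its speed limit or range.

## Working session

There is one attempt and no reset: what is moved stays moved. The work goes in short steps, each a Python script; the robot and the scene stay as the last script left them, time stands still between calls to the robot, and variables do not carry over. Pictures are saved under pics/ and viewed, and the job is handed in when it is done.

```bash
mkdir -p pics; python3 - <<'E'
from workcell import *
import cv2
print(current_clock(),current_eef_rot())
for n in ("scene","side","wrist"):
    c=read_camera(n); cv2.imwrite(f"pics/{n}0.png",c["frame"][...,::-1]); print(n,c["camera_matrix"].tolist(),c["dist"],c["view"].round(3).tolist())
E
```

```text
0.0 [-7.59565264e-04  7.07094254e-01  7.07118646e-01 -5.99125888e-04]
scene [[465.9066427154875, 0.0, 271.9727287427038], [0.0, 465.9066427154875, 212.33938583119516], [0.0, 0.0, 1.0]] [-0.08995906  0.          0.          0.          0.        ] [[0.766, 0.643, -0.004, -438.206], [0.555, -0.664, -0.502, -265.447], [-0.325, 0.382, -0.865, 1119.941], [0.0, 0.0, 0.0, 1.0]]
side [[503.23748757261353, 0.0, 282.96901625892076], [0.0, 503.23748757261353, 217.21944720931353], [0.0, 0.0, 1.0]] [-0.01668508  0.          0.          0.          0.        ] [[-0.758, -0.652, 0.011, 441.406], [-0.411, 0.465, -0.784, 291.483], [0.506, -0.599, -0.621, 691.038], [0.0, 0.0, 0.0, 1.0]]
wrist [[324.1778482625244, 0.0, 278.7502337484806], [0.0, 324.1778482625244, 213.84571261933507], [0.0, 0.0, 1.0]] [-0.01422541  0.          0.          0.          0.        ] [[1.0, 0.001, -0.002, -624.288], [0.001, -0.953, 0.305, -36.869], [-0.002, -0.305, -0.952, 391.942], [0.0, 0.0, 0.0, 1.0]]
```

View pics/scene0.png

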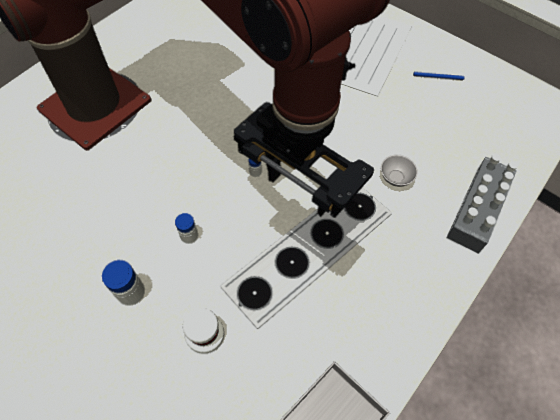

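View pics/side0.png

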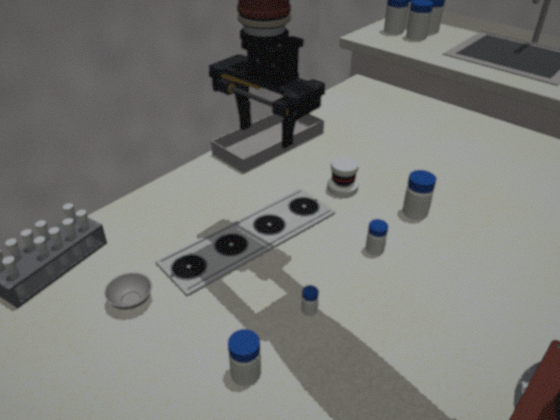

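View pics/wrist0.png

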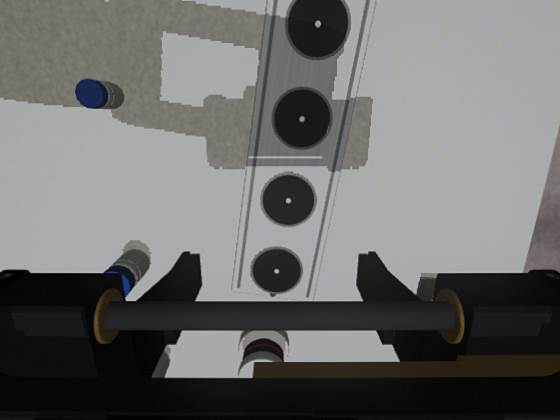

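The views show the reader at the −y end: scene (203,330), side (343,177). The dish is at the other end. There are four blue-capped jars in the side view, at about (420,193), (376,236), (310,299) and (244,356). Next I measure them.

```bash
cat > h.py <<'E'
import numpy as np, cv2
from scipy.optimize import least_squares
from workcell import *
SZ={'s':(28,48),'m':(37,62),'l':(46,76),'xl':(55,90)}
def proj(c,P):
    V=c["view"]; 
    return cv2.projectPoints(np.asarray(P,float).reshape(-1,1,3),cv2.Rodrigues(V[:3,:3])[0],V[:3,3],c["camera_matrix"],c["dist"])[0][:,0]
def toworld(c,uv,z):
    q=cv2.undistortPoints(np.array([[uv]],float),c["camera_matrix"],c["dist"])[0,0]
    V=c["view"];R=V[:3,:3]; C=-R.T@V[:3,3]; d=R.T@np.array([q[0],q[1],1]); return C+d*(z-C[2])/d[2]
def blue(c):
    hsv=cv2.cvtColor(c["frame"],cv2.COLOR_RGB2HSV)
    m=cv2.inRange(hsv,(105,130,50),(130,255,255))
    n,l,st,ce=cv2.connectedComponentsWithStats(m)
    return [(l==i) for i in range(1,n) if st[i,4]>60]
T=np.linspace(0,2*np.pi,60,endpoint=False)
def capmodel(c,x,y,d,h,ch,z0=0):
    r=d/2
    P=[(x+r*np.cos(t),y+r*np.sin(t),z) for z in (z0+h,z0+h-ch) for t in T]
    return cv2.convexHull(proj(c,P).astype(np.float32))[:,0]
def feats(h):
    # area-moment based features of polygon
    M=cv2.moments(h.astype(np.float32)); 
    return M['m10']/M['m00'],M['m01']/M['m00'],h[:,0].min(),h[:,0].max(),h[:,1].min(),h[:,1].max()
def mfeats(m):
    y,x=np.nonzero(m); return x.mean(),y.mean(),x.min()-.5,x.max()+.5,y.min()-.5,y.max()+.5
def fitcap(c,m,size,z0=0):
    d,h=SZ[size]; f=np.array(mfeats(m)); p=toworld(c,f[:2],h-5)[:2]
    fun=lambda p:np.array(feats(capmodel(c,p[0],p[1],d,h,p[2]*h,z0)))-f
    s=least_squares(fun,[*p,.22],diff_step=1e-3); return s.x,np.abs(s.fun).max()
def dots(c,region=None):
    g=cv2.cvtColor(c["frame"],cv2.COLOR_RGB2GRAY)
    m=cv2.inRange(g,0,65); out=[]
    cs,hi=cv2.findContours(m,cv2.RETR_CCOMP,cv2.CHAIN_APPROX_NONE)
    for k in cs:
        if len(k)<30: continue
        a=cv2.contourArea(k); (x,y),(w,h),an=cv2.fitEllipse(k)
        if a>150 and w*h>0 and abs(a/(np.pi/4*w*h)-1)<.1 and max(w,h)<80: out.append((x,y,w,h))
    return out
E
python3 - <<'E'
from h import *
for n in("scene","side","wrist"):
    c=read_camera(n); print(n)
    for d in dots(c): print("  mark",np.round(d,1),toworld(c,d[:2],8).round(1))
    for m in blue(c):
        f=mfeats(m); print("  blue",np.round(f,1))
        for s in SZ:
            x,r=fitcap(c,m,s); print("    ",s,x.round(2),r.round(2))
E
```

```text
scene
  mark [254.2 292.8  30.1  31.8] [ 622.8 -111.8    8. ]
  mark [118.8 276.4  30.7  31.8] [ 402.3 -255.2    8. ]
  mark [118.9 280.1  13.6  26.4] [ 408.2 -260.     8. ]
  mark [291.7 261.9  28.4  31. ] [637.  -17.9   8. ]
  mark [326.6 233.   27.8  31.5] [651.2  76.    8. ]
  mark [184.5 223.   17.2  18.4] [416.4 -90.4   8. ]
  mark [323.3 167.5  19.3  27.2] [549.7 200.4   8. ]
  blue [438.3  75.4 413.5 463.5  71.5  79.5]
     s [608.35 595.66   0.87] 17.02
     m [6.1434e+02 5.7203e+02 4.5000e-01] 15.72
     l [6.2036e+02 5.4851e+02 1.8000e-01] 14.35
     xl [ 6.2712e+02  5.2211e+02 -5.0000e-02] 12.68
  blue [184.  222.  174.5 193.5 212.5 231.5]
     s [427.39 -96.62   0.62] 1.18
     m [ 4.4041e+02 -1.0362e+02  1.1000e-01] 0.46
     l [ 448.6  -108.03    0.  ] 2.92
     xl [ 455.05 -111.51    0.  ] 5.76
  blue [117.1 275.4 101.5 132.5 259.5 291.5]
     s [ 394.79 -255.51    2.1 ] 0.82
     m [ 410.03 -257.66    1.12] 0.34
     l [ 425.3  -259.85    0.5 ] 0.19
     xl [ 4.406e+02 -2.621e+02  8.000e-02] 0.77
side
  mark [243.6 346.4  30.   31.7] [465.1 230.3   8. ]
  mark [309.6
[... 1480 characters left out ...]
000e-01] 1.53
     xl [420.82 271.44  -0.  ] 5.29
wrist
  mark [275.8 270.   42.2  46.9] [ 621.1 -111.6    8. ]
  mark [287.7 199.5  48.6  50.2] [635.5 -17.5   8. ]
  mark [301.  117.7  56.6  60.9] [649.5  76.7   8. ]
  mark [95.5 93.8 27.3 46. ] [424.  102.3   8. ]
  mark [316.8  26.5  60.2  62.2] [663.9 167.4   8. ]
  blue [ 88.9  93.2  74.5 102.5  78.5 107.5]
     s [438.46 100.93  -0.  ] 0.75
     m [444.3  100.41   0.  ] 8.0
     l [451.68  99.86   0.  ] 14.52
     xl [459.45  99.18   0.  ] 21.2
  blue [125.2 284.3 120.5 129.5 273.5 295.5]
     s [ 443.27 -111.39    0.  ] 8.11
     m [ 449.42 -104.58    0.  ] 13.71
     l [456.94 -96.48   0.  ] 18.76
     xl [464.46 -88.38   0.  ] 24.28
```

Reader end is the −y end. Marks lie at about (622,−112), (636.5,−18), (650.5,76) and (664.5,167.5).

| Jar | Approximate position |
|---|---|
| s | (437, 102) |
| m | (439, −102) |
| l | (432, 261) |
| xl | (436, −260), where the cap size fits in both views |

I start with the small jar, using a wrist look first.

```bash
cat >> h.py <<'E'
from scipy.spatial.transform import Rotation as Rn
row=np.array([14.15,93.5]);row/=np.linalg.norm(row); jaw=np.array([row[1],-row[0]])
R0=np.column_stack([[*row,0],[*jaw,0],[0,0,-1]])
_q=Rn.from_matrix(R0).as_quat(); Q=[_q[3],_q[0],_q[1],_q[2]]
mid=np.array([643.3,28.0])
MK=[mid+row*95*k for k in(-1.5,-.5,.5,1.5)]
GZ={'s':12,'m':20,'l':26,'xl':31}
def blue(c):
    hsv=cv2.cvtColor(c["frame"],cv2.COLOR_RGB2HSV)
    m=cv2.inRange(hsv,(105,110,25),(130,255,255))
    m=cv2.morphologyEx(m,cv2.MORPH_OPEN,np.ones((3,3)))
    n,l,st,ce=cv2.connectedComponentsWithStats(m)
    return [(l==i) for i in range(1,n) if st[i,4]>60]
def save(c,name): cv2.imwrite(f"pics/{name}.png",np.ascontiguousarray(c["frame"][...,::-1]))
def look(size,guess,z0=0,cam="wrist",name=None):
    c=read_camera(cam)
    if name: save(c,name)
    best=min(blue(c),key=lambda m:np.linalg.norm(np.array(mfeats(m)[:2])-proj(c,[(*guess,z0+SZ[size][1]-3)])[0]))
    for s in SZ:
        x,r=fitcap(c,best,s,z0); print(cam,s,x.round(2),r.round(2))
    return fitcap(c,best,size,z0)[0][:2]
E
python3 - <<'E'
from h import *
print(np.round(MK,1),Q)
for s,g in dict(s=(437,102),m=(439,-102),l=(432,261),xl=(436,-260)).items():
    print(s,[inverse_kinematics([*g,z],Q) is not None for z in(220,GZ[s])])
goto([437,102,200],Q); print(current_clock())
p=look('s',(437,102),name="w1"); print(p)
E
```

```text
[[ 622.  -112.9]
 [ 636.2  -19. ]
 [ 650.4   75. ]
 [ 664.6  168.9]] [np.float64(0.0), np.float64(0.7581665668365969), np.float64(0.652060930382436), np.float64(0.0)]
s [True, True]
m [True, True]
l [True, True]
xl [True, True]
1.1667
wrist s [437.93 101.49   0.  ] 0.74
wrist m [438.31 104.38   0.  ] 6.58
wrist l [438.88 108.09   0.  ] 12.07
wrist xl [439.44 111.8    0.  ] 18.17
[437.93361659 101.493719  ]
```

View pics/w1.png

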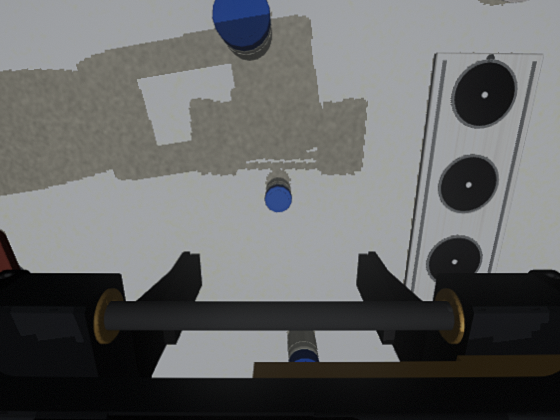

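The small jar is centred under the gripper at (278,197), between the fingers. Pick and place it.

```bash
cat >> h.py <<'E'
def pickplace(s,p,k,F=20,target=None):
    g=GZ[s]; lift=g+110; t=MK[k] if target is None else target
    move_linear([*p,g+SZ[s][1]+10 if False else g+60],Q,vel=200)
    move_linear([*p,g],Q,vel=100)
    close_gripper(F); w=current_width(); print("width",w)
    if abs(w-SZ[s][0])>4: print("BAD WIDTH"); return False
    move_linear([*p,lift],Q,vel=150); print("w lifted",current_width(),current_wrist_force())
    move_linear([*t,lift],Q,vel=200)
    move_linear([*t,g+8+4],Q,vel=120)
    hit=move_linear([*t,g+7.5],Q,vel=15,threshold=3); print("hit",hit,current_tool_pos(),current_width())
    release(); 
    move_linear([*t,g+8+60],Q,vel=120)
    move_linear([*t,215],Q,vel=200)
    print("clock",current_clock()); return True
E
python3 - <<'E'
from h import *
if pickplace('s',(437.9,101.5),0):
    p=look('s',MK[0],8,name="w2"); print(p,MK[0]); c=read_camera("wrist")
    for d in dots(c): print(np.round(d,1),toworld(c,d[:2],8).round(1))
    for n in("scene","side"): c=read_camera(n);save(c,n+"2"); print(look('s',MK[0],8,n))
E
```

```text
width 27.453539318475933
w lifted 27.187949143368517 [ 0.50362775 -0.52164265 -0.56937519]
hit True [ 622.45325807 -113.02741316   19.97877528] 27.54771057757739
clock 10.2167
wrist s [ 6.2297e+02 -1.1283e+02  4.0000e-02] 0.36
wrist m [ 622.92 -111.99    0.  ] 7.88
wrist l [ 623.33 -108.82    0.  ] 13.84
wrist xl [ 623.83 -105.16    0.  ] 19.82
[ 622.96962495 -112.83376537] [ 621.97728523 -112.89567713]
[104.8 213.5  34.5  39.9] [ 410.  -113.4    8. ]
[279.5 185.6  51.8  52.6] [ 621.2 -110.8    8. ]
[281.1 198.2  25.1  26. ] [ 620.9 -125.9    8. ]
[279.7  98.8  60.1  64.7] [635.6 -17.2   8. ]
scene s [ 6.2445e+02 -1.1392e+02  3.0000e-02] 0.68
scene m [ 626.8  -115.93    0.  ] 3.86
scene l [ 629.12 -117.92    0.  ] 7.76
scene xl [ 633.11 -121.65    0.  ] 10.48
[ 624.45461587 -113.92100521]
side s [ 6.2124e+02 -1.1144e+02  6.0000e-02] 1.34
side m [608.13 -94.26   0.  ] 3.74
side l [599.08 -82.29   0.  ] 6.25
side xl [ 5.8969e+02 -6.9930e+01  1.0000e-02] 8.89
[ 621.2403917  -111.44021057]
```

View pics/w2.png

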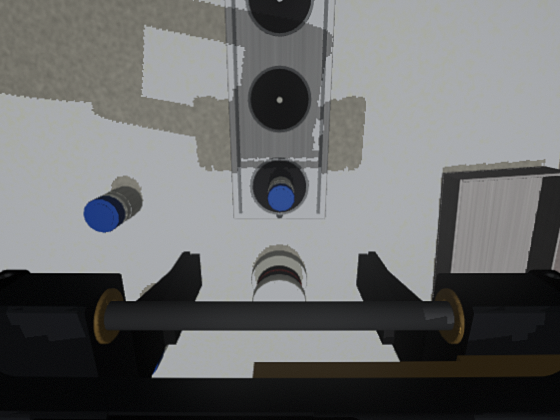

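The small jar stands upright on the end mark by the reader, cap at (281,195) and disc at (280,186). Two cameras put it about 2 mm toward (+x,−y) and the third disagrees, so I nudge the targets half of that. Next is m.

```bash
sed -i 's/^mid=.*/mid=np.array([642.6,29.0])/' h.py
python3 - <<'E'
from h import *
move_linear([439,-102,215],Q,vel=250)
p=look('m',(439,-102),name="w3"); print(p)
if np.linalg.norm(p-[439,-102])<8 and pickplace('m',p,1):
    for n in("wrist","scene","side"):
        c=read_camera(n); save(c,n+"4")
        print(look('m',MK[1],8,n),MK[1])
        print([toworld(c,d[:2],8).round(1)[:2].tolist() for d in dots(c)])
E
```

```text
wrist s [ 436.38 -110.19    0.86] 4.32
wrist m [ 437.75 -102.81    0.  ] 1.17
wrist l [438.43 -99.49   0.  ] 6.71
wrist xl [439.07 -95.79   0.  ] 12.78
[ 437.74630264 -102.80625736]
width 36.886976680415685
w lifted 36.749725454534584 [ 0.39621382  0.22852707 -1.54150232]
hit True [636.00941731 -18.01414191  27.99753263] 36.51623877908778
clock 19.8583
wrist s [635.29 -26.     1.06] 5.38
wrist m [ 6.3651e+02 -1.7170e+01  2.0000e-02] 0.19
wrist l [636.46 -16.29   0.  ] 8.27
wrist xl [636.97 -12.54   0.  ] 14.27
[636.51484822 -17.16575727] [635.49242841 -17.96522571]
[[621.0, -114.4], [619.4, -133.7], [649.8, 76.8]]
scene s [ 6.31e+02 -9.54e+00  6.10e-01] 2.44
scene m [ 6.3772e+02 -1.9180e+01  1.1000e-01] 0.32
scene l [641.2 -24.    0. ] 3.13
scene xl [645.1  -29.47   0.  ] 6.01
[637.71651635 -19.17812565] [635.49242841 -17.96522571]
[[622.8, -111.8], [402.3, -255.2], [401.6, -255.7], [634.4, -13.3], [570.0, 153.8]]
side s [ 6.4998e+02 -3.3770e+01  2.9000e-01] 1.01
side m [ 6.3416e+02 -1.6350e+01  1.1000e-01] 1.53
side l [618.38   1.06  -0.  ] 4.2
side xl [608.73  11.62   0.  ] 6.88
[634.16119007 -16.35361849] [635.49242841 -17.96522571]
[[465.0, 230.4], [665.2, 167.6], [651.0, 74.6], [684.9, -72.0], [478.3, -363.3], [1055.2, -473.5]]
```

```bash
python3 -c "
import cv2,numpy as np
a=[cv2.imread(f'pics/{n}.png')for n in('wrist4','side4')]
cv2.imwrite('pics/c4.png',cv2.resize(np.hstack(a),(800,300)))"
```

```text
(no output)
```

View pics/c4.png

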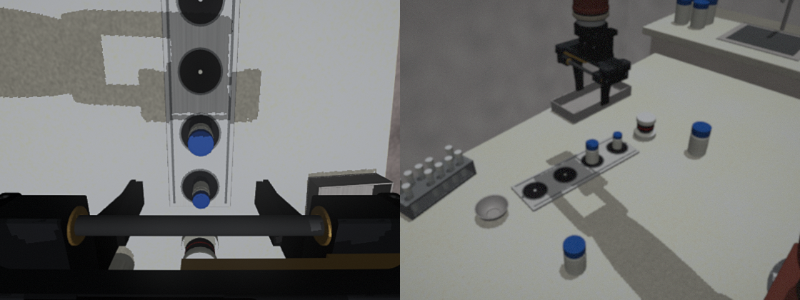

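m stands upright on mark 2 and all cameras agree within about 2–3 mm. Next is l.

```bash

python3 - <<'E'
from h import *
move_linear([432,230,215],Q,vel=250)
p=look('l',(432,261),name="w5"); print(p)
move_linear([*p,215],Q,vel=200)
p=look('l',p,name="w5b"); print(p)
if np.linalg.norm(p-[432,261])<9 and pickplace('l',p,2):
    for n in("wrist","scene","side"):
        c=read_camera(n); save(c,n+"6")
        print(look('l',MK[2],8,n),MK[2])
        print([toworld(c,d[:2],8).round(1)[:2].tolist() for d in dots(c)])
E
python3 -c "
import cv2,numpy as np
a=[cv2.imread(f'pics/{n}.png')for n in('wrist6','side6')]
cv2.imwrite('pics/c6.png',cv2.resize(np.hstack(a),(800,300)))"
```

```text
wrist s [429.76 246.62   4.61] 10.57
wrist m [431.24 254.07   1.78] 5.22
wrist l [4.3272e+02 2.6138e+02 2.0000e-02] 0.69
wrist xl [433.3  263.39   0.  ] 7.0
[432.72160097 261.38256321]
wrist s [430.19 243.42   2.23] 9.88
wrist m [431.59 252.52   0.86] 4.78
wrist l [432.97 261.53   0.  ] 0.94
wrist xl [433.34 264.5    0.  ] 7.09
[432.97184135 261.52670465]
width 45.61784624865953
w lifted 45.34061420777132 [-0.69087382 -0.00337222 -2.22960423]
hit True [650.25406598  75.96248583  34.05466184] 45.396872222334224
clock 30.475
wrist s [648.08  57.99   2.41] 10.45
wrist m [649.38  67.26   0.98] 5.18
wrist l [6.5065e+02 7.6410e+01 1.0000e-01] 0.76
wrist xl [650.75  77.87   0.  ] 8.66
[650.6510444   76.41383684] [649.70757159  75.96522571]
[[651.0, 83.1], [664.1, 170.9]]
scene s [640.25  99.63   1.18] 3.48
scene m [6.4643e+02 8.6890e+01 5.6000e-01] 1.52
scene l [6.5265e+02 7.4280e+01 1.7000e-01] 0.75
scene xl [657.39  64.74   0.  ] 3.13
[652.64592685  74.28283029] [649.70757159  75.96522571]
[[622.8, -111.8], [402.2, -255.2], [634.3, -13.9], [635.1, 110.2], [592.8, 301.8]]
side s [6.8418e+02 4.4940e+01 6.5000e-01] 3.46
side m [6.6673e+02 6.0560e+01 3.5000e-01] 1.0
side l [6.4948e+02 7.6040e+01 1.7000e-01] 1.85
side xl [6.3249e+02 9.1320e+01 5.0000e-02] 4.67
[649.48013933  76.03729182] [649.70757159  75.96522571]
[[665.4, 169.3], [712.9, 18.7], [685.0, -71.8], [478.3, -363.5], [1077.0, -297.3]]
```

View pics/c6.png

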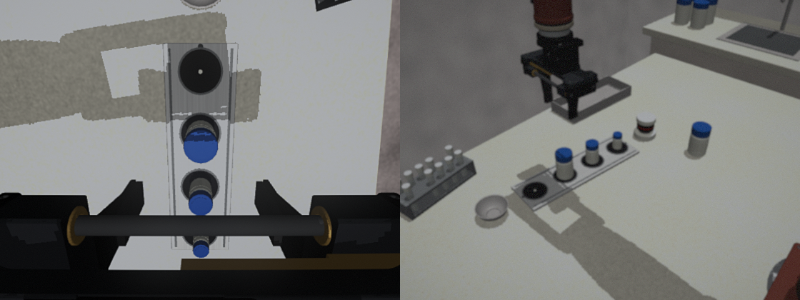

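l stands upright on mark 3. Next is xl.

```bash

python3 - <<'E'
from h import *
move_linear([436,-285,215],Q,vel=250)
p=look('xl',(436,-260),name="w7"); print(p)
move_linear([*p,215],Q,vel=200)
p=look('xl',p,name="w7b"); print(p)
if np.linalg.norm(p-[437,-260])<9 and pickplace('xl',p,3,F=25):
    for n in("wrist","scene","side"):
        c=read_camera(n); save(c,n+"8")
        print(look('xl',MK[3],8,n),MK[3])
E
python3 -c "
import cv2,numpy as np
a=[cv2.imread(f'pics/{n}.png')for n in('wrist8','side8')]
cv2.imwrite('pics/c8.png',cv2.resize(np.hstack(a),(800,300)))"
```

```text
wrist s [ 433.48 -284.14    6.29] 16.32
wrist m [ 434.9  -275.9     3.21] 11.11
wrist l [ 436.3  -267.79    1.3 ] 5.37
wrist xl [ 437.68 -259.87    0.  ] 1.13
[ 437.67783801 -259.86529409]
wrist s [ 433.06 -288.63    3.69] 15.49
wrist m [ 434.53 -278.99    1.92] 10.46
wrist l [ 435.99 -269.46    0.81] 4.92
wrist xl [ 4.3744e+02 -2.6007e+02  5.0000e-02] 1.32
[ 437.43637808 -260.06889348]
width 54.607593248234544
w lifted 54.5694186348343 [ 0.51988179  0.04232209 -2.39893904]
hit True [664.5238526  169.98955104  39.17260558] 54.84330099164683
clock 42.1917
wrist s [660.68 140.4    3.96] 16.58
wrist m [662.06 150.19   2.1 ] 11.35
wrist l [663.41 159.86   0.94] 5.57
wrist xl [6.6474e+02 1.6938e+02 1.5000e-01] 0.93
[664.73988211 169.37987577] [663.92271477 169.89567713]
scene s [649.45 214.79   1.63] 4.76
scene m [655.05 199.19   0.93] 3.08
scene l [6.6069e+02 1.8368e+02 4.9000e-01] 1.37
scene xl [6.6640e+02 1.6827e+02 1.8000e-01] 0.62
[666.39735792 168.26921093] [663.92271477 169.89567713]
side s [720.69 129.5    1.04] 6.17
side m [7.0136e+02 1.4307e+02 6.2000e-01] 3.79
side l [6.8221e+02 1.5654e+02 3.6000e-01] 1.25
side xl [6.6328e+02 1.6989e+02 1.8000e-01] 1.77
[663.279549   169.88985943] [663.92271477 169.89567713]
```

View pics/c8.png

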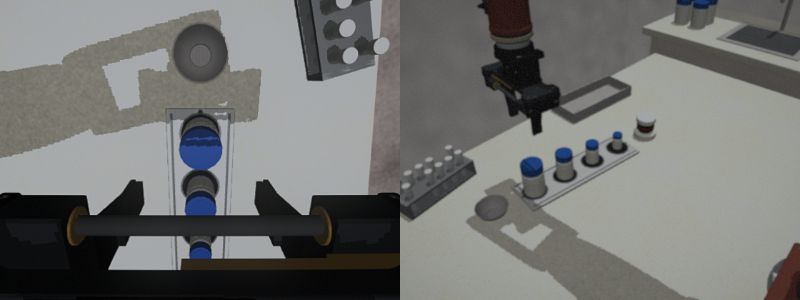

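All four are placed in order. Next is a near-nadir check over each jar for centring.

```bash

python3 - <<'E'
from h import *
ims=[]
for k,s in [(3,'xl'),(2,'l'),(1,'m'),(0,'s')]:
    t=MK[k]-row*75
    move_linear([*t,205],Q,vel=250)
    c=read_camera("wrist")
    b=min(blue(c),key=lambda m:np.linalg.norm(np.array(mfeats(m)[:2])-proj(c,[(*MK[k],8+SZ[s][1])])[0]))
    p=fitcap(c,b,s,8)[0][:2]
    # radial search for the outer edge of the dark disc, on rays clear of the jar
    g=cv2.cvtColor(c["frame"],cv2.COLOR_RGB2GRAY).astype(float); pts=[]
    for a in np.linspace(0,2*np.pi,180,endpoint=False):
        rr=np.arange(24,40,.25); u=proj(c,[(MK[k][0]+r*np.cos(a),MK[k][1]+r*np.sin(a),8) for r in rr])
        v=cv2.remap(g.astype(np.float32),u[:,0].astype(np.float32)[None],u[:,1].astype(np.float32)[None],cv2.INTER_LINEAR)[0]
        i=np.nonzero((v[:-1]<60)&(v[1:]>=60))[0]
        if len(i)and v[:max(i[-1],1)].max()<62 : pts.append(MK[k]+rr[i[-1]]*np.array([np.cos(a),np.sin(a)]))
    pts=np.array(pts)
    if len(pts)>10:
        f=least_squares(lambda q:np.linalg.norm(pts-q[:2],axis=1)-q[2],[*MK[k],30],loss='soft_l1')
        print(s,"jar",p.round(1),"disc",f.x.round(1),len(pts),"diff",(p-f.x[:2]).round(1))
    im=np.ascontiguousarray(c["frame"][...,::-1]); u=proj(c,[(*MK[k],8)])[0].astype(int)
    cv2.imwrite(f"pics/n_{s}.png",im)
    x0,y0=np.clip(u[0]-90,0,380),np.clip(u[1]-90,0,240); ims.append(cv2.resize(im[y0:y0+180,x0:x0+180],(300,300)))
cv2.imwrite("pics/nadir.png",np.vstack([np.hstack(ims[:2]),np.hstack(ims[2:])]))
print(current_clock())
E
```

```text
xl jar [664.3 169.1] disc [664.1 166.4  35.8] 177 diff [0.2 2.6]
l jar [650.2  75.2] disc [649.6  75.5  32.1] 180 diff [ 0.6 -0.3]
m jar [636. -18.] disc [635.3 -18.2  32. ] 180 diff [0.7 0.2]
s jar [ 622.4 -113.6] disc [ 621.  -112.    32.3] 180 diff [ 1.4 -1.6]
44.7417
```

View pics/nadir.png

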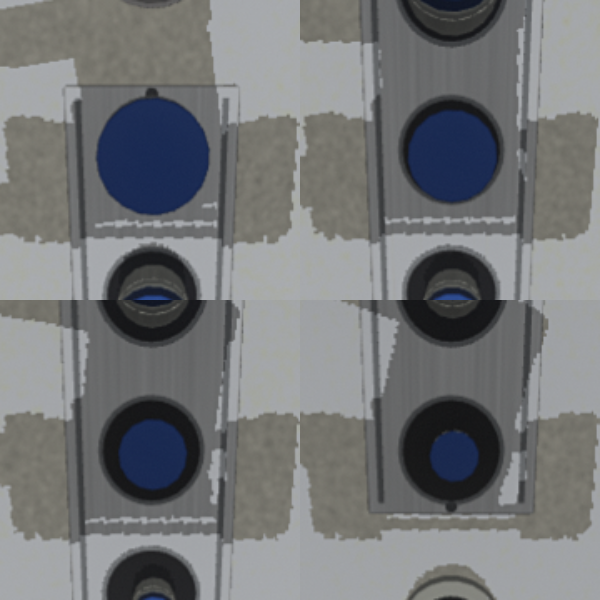

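l and m are centred within 1 mm. The xl cap hides its disc, but the row spacing puts that mark at (663.8,169.4), so xl is within 1 mm too. s is 2 mm off; with plenty of time left I re-grip it and shift it.

```bash

python3 - <<'E'
from h import *
a=np.array([622.4,-113.4]); t=a+[-1.3,1.6]; g=20
move_linear([*a,215],Q,vel=200); move_linear([*a,80],Q,vel=150); move_linear([*a,g+.5],Q,vel=80)
close_gripper(15); print(current_width())
move_linear([*a,g+6],Q,vel=40); move_linear([*t,g+6],Q,vel=20)
print(move_linear([*t,g-1],Q,vel=12,threshold=3),current_tool_pos())
release(); move_linear([*t,80],Q,vel=100); move_linear([*t,205],Q,vel=200)
move_linear([*(MK[0]-row*75),205],Q,vel=200)
print(look('s',MK[0],8,name="w9"))
for n in("scene","side"): save(read_camera(n),n+"9")
print(current_clock(),current_width())
E
python3 -c "
import cv2,numpy as np
a=[cv2.imread(f'pics/{n}9.png')for n in('w','scene')]
cv2.imwrite('pics/c9.png',cv2.resize(np.hstack(a),(800,300)))"
```

```text
27.371933126500952
True [ 621.09853627 -111.82545329   20.45158826]
wrist s [ 6.2119e+02 -1.1215e+02  2.2000e-01] 0.29
wrist m [ 6.2120e+02 -1.1206e+02  2.2000e-01] 6.47
wrist l [ 6.2118e+02 -1.1213e+02  2.2000e-01] 13.48
wrist xl [ 6.2114e+02 -1.1242e+02  2.2000e-01] 21.38
[ 621.18502823 -112.14964665]
52.625 87.21028940779411
```

View pics/c9.png

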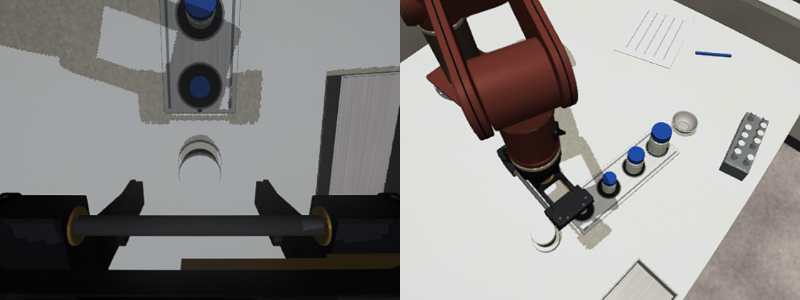

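The small jar now sits concentric on its disc (200,85), and the scene view shows the others upright. The dish is unmoved at about (398,171) in full-size pixels.

```bash
python3 -c "
from workcell import *
pause(0.3); hand_in(); print(current_clock())"
```

```text
the job is handed in; nothing more can be done
the job is handed in; nothing more can be done
```

All four jars are standing upright on the marks in order of size, the smallest next to the reader and the largest at the dish end. The job was handed in at about 53 s of the 118 s allowed.

- **Placing:** I picked each jar, and the finger width matched its size every time. After placing, I re-gripped the smallest once to correct a 2 mm offset.
- **Centring:** The last wrist views, taken from nearly overhead, put the three smaller jars within about 1 mm of their mark centres. The largest jar's cap hides its mark, so I could only check that one against the mark spacing; it came out within about 1 mm.
- **Disagreement:** The scene and side cameras differed from the wrist camera by about 1–4 mm, roughly their stated calibration error. I relied on the wrist view.
- **Bystanders:** The dish appears unmoved in the scene picture. The gripper was open and clear of everything at hand-in.

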